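# Load the sample carousel and turn it home with its square-bored handle

### The arm

A 6-joint arm with a two-finger parallel gripper is mounted at the origin on the work surface. World frame = base frame: x ahead of the robot, y to its left, z up, the work surface at z = 0. Lengths are in mm, angles in rad, forces in N, time in s.
With the tool pointing down it reaches from about 325 to 900 mm from the base axis. Payload 6.1 kg.
Tool frame: the origin (TCP) lies on the front face of the gripper's body, between the roots of the fingers; the fingertips stand 70 mm ahead of it and the grasp point (between the pads) lies 51 mm ahead of it; z points along the fingers, x is the direction in which the jaws open and shut, and the axes are right-handed (so a half turn about z gives the same grasp; the last joint's range is limited). The gripper opens to 87 mm and grips with 3 to 60 N. Pads are 19 mm wide; open, the fingers measure 117 mm over their backs; the gripper's body (75 mm by 190 mm) begins 51 mm behind the grasp point.
Start: joints at [-1.44, 0.22, 1.526, -0, 1.395, -0.126], TCP at [158.735, -604.499, 292.238] pointing down, gripper open.
Joint ranges: [-2.98, 2.98], [-0.91, 2.08], [0.09, 2.57], [-1.24, 4.39], [0.2, 2.65], [-2.68, 2.68]. Speed limits (rad/s): [2.57, 2.57, 3.01, 3.14, 3.14, 3.14].

### API

Orientations are given as a unit quaternion [x, y, z, w].
In Python, from cell import * gives the robot as it stands. Calls block until the motion is done:
- move_to(position, orientation): joint-space move of the TCP to a pose.
- move_straight(position, frame=None, feed=150, f_stop=None): straight line of the TCP; frame=None keeps the orientation; feed is the mean speed in mm/s. With f_stop (N) it stops when the force on the tool has changed by that much, and returns True; else False.
- move_j(angles): joint-space move.
- grip(opening): finger opening in mm; the grip force is fixed at half the most; returns when the fingers have stopped.
- sleep(seconds).
- inverse_kinematics(position, orientation): joint angles nearest the present ones, or None.
- get_obs(): the state.
- grab_frame(name): name is "scene" or "side" or "wrist"; returns a dict with "image" (400x640x3 uint8, blue, green, red), "fov_y" (degrees; the focal length in pixels is half the picture's height over the tangent of half this angle, whatever the lens; pixels are square), "cx", "cy" (the principal point, pixels), "world_to_cam" (4x4, takes a point from world to camera coordinates); the wrist camera has in their place "T_tool_cam" (4x4, takes a point from camera to tool coordinates, whose origin is the TCP and whose axes are the tool frame's). Camera axes: x right, y down, z forward; pixel columns grow to the right and rows downward; lengths in mm; the calibration is good to about 2 mm. A picture is of the moment at which its call begins: read the wrist's pose just before it. There is no depth.
A pose or a line that the arm cannot do raises Unreachable and nothing moves.
- finish_job(): hands the job in, once; it reports no verdict.
The state is a dict: "t": time; "qpos": joint angles; "qd": joint speeds; "effort": joint torques, N m; "tcp_pos": TCP position; "tcp_rot": TCP orientation; "ft_force": force on the tool from outside, world axes, zero at the start; "moment": the same for the moment, N m; "finger_gap": finger opening in mm.
Only numpy, scipy, OpenCV 4.12 (cv2) and the standard library are available. Lean on these libraries where they do the work, as an engineer would, in place of code of your own. Each camera call takes 0.05 s, during which the arm holds its last target.

### The job

Put every sample jar from the metal tray upright into a cup of the hand carousel, one jar per cup and right down to the bottom, in whichever cups you like. Only when all are in, push the loose T-handle fully home onto the square shaft in the middle, and with the handle turn the carousel clockwise (seen from above) until it comes up against its stop, then let go and leave the handle on. Leave the bottle and the stapler where they stand.

Things in the scene. Friction and masses are not known exactly. Their poses are not given: they have to be found in the camera images.
- rotor (a joint): turn of the carousel's rotor about its vertical axis, rad: grows as it turns clockwise seen from above; travel 0 to 1.6; at 1.6 the dark tab on the rotor's rim rests against the dark steel post on the base (the stop). It stays where it is left (friction 0.12 N m).
- shaft_foot (a point): on the rotor's axis, at the foot of the square shaft, 72 mm above the table: the top of the round collar (44 mm across) on which a fully fitted handle rests. z up; x and y are square to the shaft's faces and turn with the rotor. The steel shaft is 24 x 24 mm and rises 32 mm above this point, its top 6 mm tapered to 18 mm.
- carousel: fixed white base of the hand carousel, 190 mm across, 30 mm high, origin on the rotor's axis at table height. On it turns the rotor: disc 236 mm across with six white cups around the shaft, disc top 40 mm above the table. The base carries a grey reader box 70 x 35 mm, 78 mm high, centred 168 mm to -y of the axis, and the stop post 46 mm high; the rotor's tab reaches 133 mm from the axis.
- pocket0 (a point): centre of the floor of cup 0 of the rotor, 40 mm above the table and 90 mm from the axis; cup inside diameter 58 mm, wall 3 mm, 20 mm deep, open at the top, its rim 60 mm above the table. Neighbouring cups are 90 mm apart, centre to centre.
- pocket1 (a point): centre of the floor of cup 1 of the rotor, 40 mm above the table and 90 mm from the axis; cup inside diameter 58 mm, wall 3 mm, 20 mm deep, open at the top, its rim 60 mm above the table. Neighbouring cups are 90 mm apart, centre to centre.
- pocket2 (a point): centre of the floor of cup 2 of the rotor, 40 mm above the table and 90 mm from the axis; cup inside diameter 58 mm, wall 3 mm, 20 mm deep, open at the top, its rim 60 mm above the table. Neighbouring cups are 90 mm apart, centre to centre.
- pocket3 (a point): centre of the floor of cup 3 of the rotor, 40 mm above the table and 90 mm from the axis; cup inside diameter 58 mm, wall 3 mm, 20 mm deep, open at the top, its rim 60 mm above the table. Neighbouring cups are 90 mm apart, centre to centre.
- pocket4 (a point): centre of the floor of cup 4 of the rotor, 40 mm above the table and 90 mm from the axis; cup inside diameter 58 mm, wall 3 mm, 20 mm deep, open at the top, its rim 60 mm above the table. Neighbouring cups are 90 mm apart, centre to centre.
- pocket5 (a point): centre of the floor of cup 5 of the rotor, 40 mm above the table and 90 mm from the axis; cup inside diameter 58 mm, wall 3 mm, 20 mm deep, open at the top, its rim 60 mm above the table. Neighbouring cups are 90 mm apart, centre to centre.
- jar0: closed sample jar, frosted body with paper label and white lid, a plain upright cylinder 50 mm in diameter and 58 mm high, 120 g, heavy at the bottom; origin at the centre of its underside, z up. Starts standing on the tray about 90 mm from its neighbours; four to six jars are present.
- jar1: closed sample jar, frosted body with paper label and white lid, a plain upright cylinder 50 mm in diameter and 58 mm high, 120 g, heavy at the bottom; origin at the centre of its underside, z up. Starts standing on the tray about 90 mm from its neighbours; four to six jars are present.
- jar2: closed sample jar, frosted body with paper label and white lid, a plain upright cylinder 50 mm in diameter and 58 mm high, 120 g, heavy at the bottom; origin at the centre of its underside, z up. Starts standing on the tray about 90 mm from its neighbours; four to six jars are present.
- jar3: closed sample jar, frosted body with paper label and white lid, a plain upright cylinder 50 mm in diameter and 58 mm high, 120 g, heavy at the bottom; origin at the centre of its underside, z up. Starts standing on the tray about 90 mm from its neighbours; four to six jars are present.
- jar4: closed sample jar, frosted body with paper label and white lid, a plain upright cylinder 50 mm in diameter and 58 mm high, 120 g, heavy at the bottom; origin at the centre of its underside, z up. Starts standing on the tray about 90 mm from its neighbours; four to six jars are present.
- jar5: closed sample jar, frosted body with paper label and white lid, a plain upright cylinder 50 mm in diameter and 58 mm high, 120 g, heavy at the bottom; origin at the centre of its underside, z up. Starts standing on the tray about 90 mm from its neighbours; four to six jars are present.
- handle: loose black T-handle, 300 g, bore down: steel foot plate 76 x 76 x 8 mm, hub 44 x 44 mm, 45 mm high, square bore 26 x 26 mm, 38 mm deep; on top a bar 100 mm long (along x), 20 mm thick (along y), from 45 to 80 mm above the underside. Origin: centre of the underside; bore faces square to x and y. Fits in any quarter-turn position, 1 mm clearance a side.
- tray: fixed flat aluminium tray 280 (x) x 190 (y) x 4 mm on which the jars start; origin at the centre of its underside.
- wash_bottle: bystander: bottle 90 mm in diameter, 220 mm high, blue cap; origin at the centre of its underside.
- stapler: bystander: black stapler 150 (x) x 40 x 60 mm; origin at the centre of its underside.
There are look-alikes about, which are no part of the job. Leave any purple look-alike of the jar5 alone.

How it is judged:
By the outcome, as a careful person would: the job done as asked, in the order asked, and still so for the second after the job is handed in, with the robot touching nothing.
Of jar0, jar1, jar2, jar3, jar4, jar5 only 4 to 6 are there at a start; the rules pass over those that are not, and their reading is None.
At some moment in a run one of jar0, jar1, jar2, jar3, jar4, jar5, handle may be knocked a few centimetres aside while the robot is not near it.
It also fails if it takes over 208 s, if anything falls off the work surface, if the arm or the gripper's body presses on something with over 40 N, if the wrist force passes 120 N, or if a joint passes its speed limit or range.

## Working session

There is one attempt and no reset: what is moved stays moved. The work goes in short steps, each a Python script; the robot and the scene stay as the last script left them, time stands still between calls to the robot, and variables do not carry over. Pictures are saved under pics/ and viewed, and the job is handed in when it is done.

```bash
ls; mkdir -p pics; python3 - <<'E'
from cell import *
import cv2,numpy as np
for n in ["scene","side","wrist"]:
    f=grab_frame(n); cv2.imwrite(f"pics/{n}0.png",f["image"]); print(n,f["fov_y"],f["cx"],f["cy"],np.round(f.get("world_to_cam",f.get("T_tool_cam")),3).tolist(),[k for k in f])
o=get_obs(); print(o)
E
```

```text
pics
scene 45.64808653264306 320.8280277410932 201.97557103033654 [[-0.279, 0.96, 0.008, 184.091], [0.521, 0.158, -0.839, -239.688], [-0.807, -0.23, -0.545, 1830.931], [0.0, 0.0, 0.0, 1.0]] ['image', 'fov_y', 'cx', 'cy', 'world_to_cam']
side 50.18010767892111 322.28376126304227 201.0409998039126 [[-0.76, -0.65, 0.021, 405.687], [-0.434, 0.484, -0.76, 305.21], [0.483, -0.587, -0.65, 991.74], [0.0, 0.0, 0.0, 1.0]] ['image', 'fov_y', 'cx', 'cy', 'world_to_cam']
wrist 70.38346812045901 316.16573171209023 192.34377836122857 [[1.0, 0.0, -0.001, -0.103], [-0.0, 0.968, 0.25, -66.335], [0.001, -0.25, 0.968, -94.226], [0.0, 0.0, 0.0, 1.0]] ['image', 'fov_y', 'cx', 'cy', 'T_tool_cam']
{'t': 0.15, 'qpos': array([-1.44012107e+00,  2.21062033e-01,  1.52731688e+00, -9.99159206e-06,
        1.39472011e+00, -1.26112367e-01]), 'qd': array([-0.00123506, -0.00264664, -0.00289883,  0.00060761, -0.00203786,
        0.00055917]), 'effort': array([ 8.10832298e-04, -4.95191574e+01, -3.87881148e+01,  7.00751203e-02,
        5.32773009e-02, -9.19058971e-05]), 'tcp_pos': array([ 158.67233051, -604.14409916,  291.39455399]), 'tcp_rot': array([ 7.91825680e-01, -6.10746695e-01, -5.37266753e-04, -5.27881701e-04]), 'ft_force': array([-0.03259192,  0.53790262,  0.07791592]), 'moment': array([ 0.03600395, -0.01926222,  0.02985066]), 'finger_gap': 87.08986782151295}
```

View pics/scene0.png

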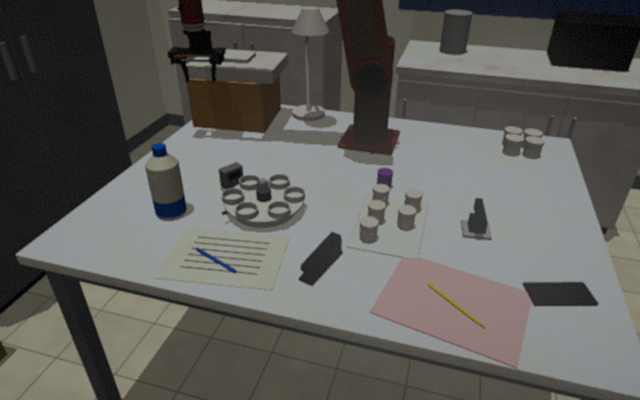

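View pics/side0.png

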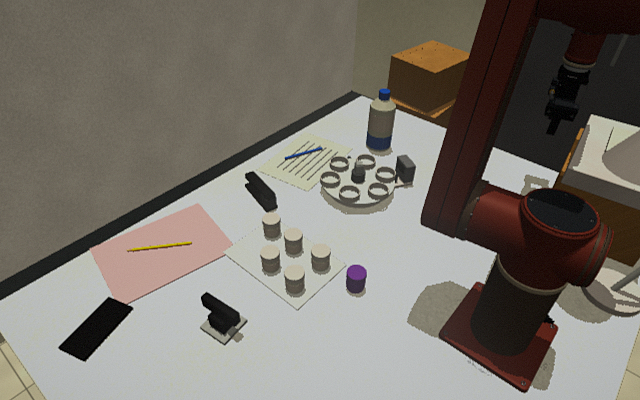

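View pics/wrist0.png

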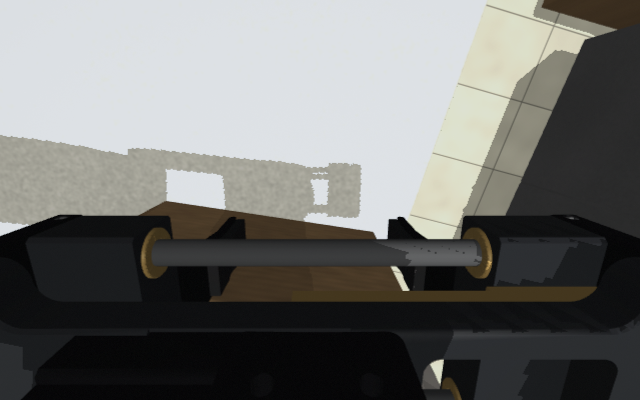

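The scene view shows five white jars on the tray at about (381,192), (413,200), (376,211), (406,216) and (368,228). Possible mix-ups:
- **Jars:** a purple jar at (385,176), off the tray, and four white jars at the back right, around (522,140).
- **Handle:** the T-handle is at (478,220). The stapler at (322,257) and the grey reader box at (231,175) could be taken for it.

I'm taking the five white jars on the tray and the T with the steel foot plate. Next I'll get rough positions by ray casting.

```bash
cat > h.py <<'E'
from cell import *
import cv2,numpy as np
from scipy.spatial.transform import Rotation as R
def Kf(f):
    F=200/np.tan(np.radians(f["fov_y"]/2)); return np.array([[F,0,f["cx"]],[0,F,f["cy"]],[0,0,1]])
def camT(f,o=None): # cam->world
    if "world_to_cam" in f: return np.linalg.inv(f["world_to_cam"])
    T=np.eye(4); T[:3,:3]=R.from_quat(o["tcp_rot"]).as_matrix(); T[:3,3]=o["tcp_pos"]; return T@f["T_tool_cam"]
def ray(f,uv,z,o=None):
    T=camT(f,o); d=T[:3,:3]@np.linalg.inv(Kf(f))@np.array([uv[0],uv[1],1.]); c=T[:3,3]
    return c+d*(z-c[2])/d[2]
def proj(f,P,o=None):
    W=np.linalg.inv(camT(f,o)); p=W[:3,:3]@np.asarray(P,float)+W[:3,3]; q=Kf(f)@p; return q[:2]/q[2]
def snap(n):
    o=get_obs(); f=grab_frame(n); return f,o
def down(a): # tool x (jaw) at angle a in world, z down
    return (R.from_euler('z',a)*R.from_euler('x',np.pi)).as_quat()
E
python3 - <<'E'
from h import *
f,_=snap("scene"); g,_=snap("side")
for n,uv,z in [("jar",(381,188),62),("jar",(413,195),62),("jar",(376,206),62),("jar",(406,211),62),("jar",(368,223),62),("purple",(385,172),58),("shaft",(264,184),104),("handle",(478,203),80),("plate",(476,230),8),("stapler",(322,250),60),("bottle",(159,148),220),("white far",(514,140),58),("white far",(532,150),58)]:
    print(n,np.round(ray(f,uv,z)[:2]))
for n,uv,z in [("jar",(271,217),62),("jar",(293,233),62),("jar",(270,251),62),("jar",(320,250),62),("jar",(294,270),62),("purple",(356,270),58),("shaft",(358,170),104),("handle",(224,305),80),("bottle",(384,92),220)]:
    print(n,np.round(ray(g,uv,z)[:2]))
cv2.imwrite("pics/crop1.png",cv2.resize(f["image"][150:280,200:520],None,fx=2.5,fy=2.5))
cv2.imwrite("pics/crop2.png",cv2.resize(g["image"][140:350,180:440],None,fx=2.8,fy=2.8))
E
```

```text
jar [443. 123.]
jar [454. 219.]
jar [543. 126.]
jar [544. 210.]
jar [630. 121.]
purple [336. 117.]
shaft [ 587. -189.]
handle [473. 398.]
plate [500. 406.]
stapler [772.  35.]
bottle [ 673. -449.]
white far [-32. 520.]
white far [ 34. 576.]
jar [623. 117.]
jar [534. 122.]
jar [533. 208.]
jar [440. 121.]
jar [444. 213.]
purple [333. 110.]
shaft [ 543. -173.]
handle [480. 398.]
bottle [ 655. -453.]
```

View pics/crop1.png

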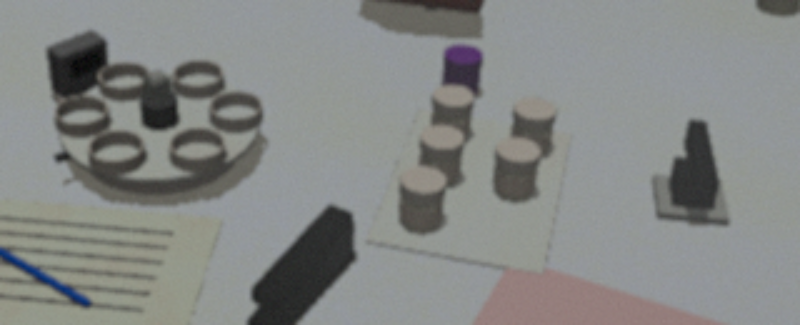

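View pics/crop2.png

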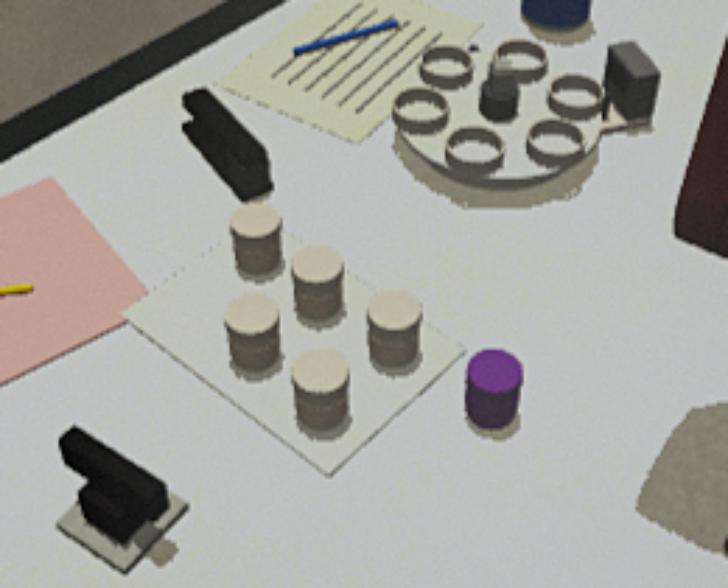

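The crops confirm it: five white-lidded jars on the tray, each at the same position in both views to about 10 mm. The purple jar stands off the tray at about (335,113), and the T-handle on its steel plate is at about (480,400). Now wrist views over the carousel, the tray and the handle.

```bash
python3 - <<'E'
from h import *
import pickle
q=down(np.pi/2)
for n,p in [("car",(660,-178,400)),("tray",(640,165,400)),("han",(590,390,330))]:
    # choose reachable of the two yaw equivalents same-side only
    move_to(p,q); sleep(0.3)
    f,o=snap("wrist"); cv2.imwrite(f"pics/w_{n}.png",f["image"]); pickle.dump((f,o),open(f"{n}.pkl","wb")); print(n,o["t"],np.round(o["tcp_pos"]),np.round(o["qpos"],2))
E
```

```text
car 2.925 [ 660. -178.  400.] [-0.38  0.32  1.21  0.    1.61 -1.95]
tray 4.5667 [640. 164. 400.] [ 0.13  0.26  1.28 -0.    1.6  -1.44]
han 5.8667 [591. 389. 331.] [ 0.47  0.4   1.24 -0.    1.51 -1.1 ]
```

View pics/w_car.png

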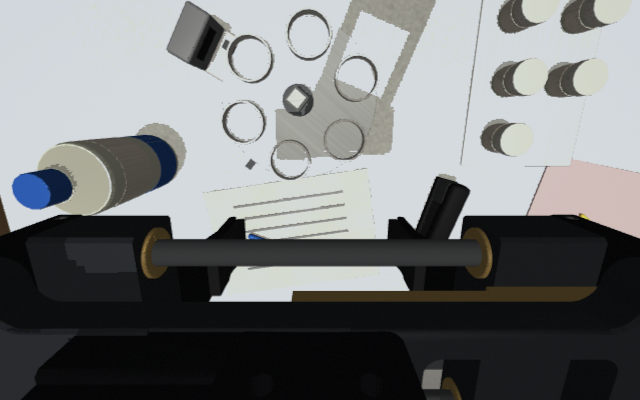

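View pics/w_tray.png

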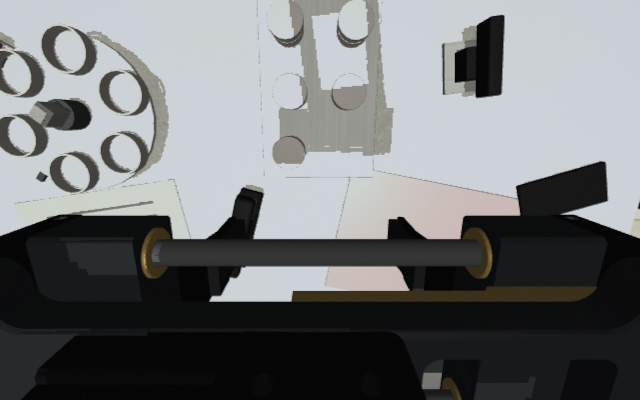

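View pics/w_han.png

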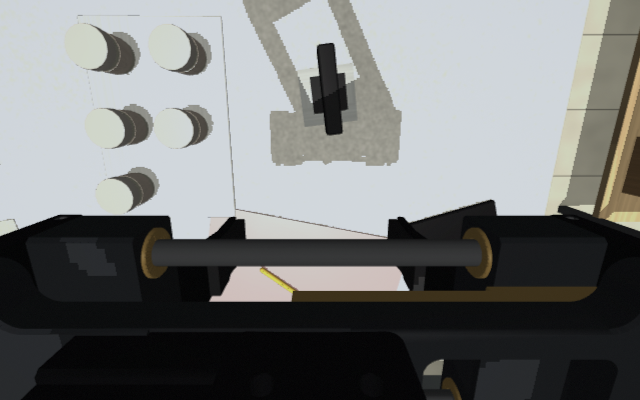

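In the carousel view the shaft top is at (297,98). The dark marks are at (251,164) and (225,45), 92° apart, so the first is the tab and the second is the post by the reader. The rotor is therefore near 0. The tray view shows the five jars, and the handle view shows the bar at (330,88) tilted on its plate. Next, mask lids and cup rims by colour.

```bash
python3 - <<'E'
from h import *
import pickle
for n,pts in [("han",[(90,45),(172,48),(108,127),(176,127),(120,195),(190,90),(40,100),(300,30)]),("tray",[(285,15),(290,90),(289,150),(348,92),(320,60),(420,120),(100,30),(124,60),(124,80)]),("car",[(308,12),(250,60),(250,83),(345,60),(120,120),(297,98),(297,110)])]:
    f,o=pickle.load(open(n+".pkl","rb")); im=f["image"]; h=cv2.cvtColor(im,cv2.COLOR_BGR2HSV)
    for p in pts: print(n,p,im[p[1],p[0]],h[p[1],p[0]])
g=[grab_frame(n) for n in("scene","side")]
for f,pts in zip(g,[[(381,188),(413,195),(400,245)],[(271,217),(293,233),(300,300)]]):
    for p in pts: print(p,f["image"][p[1],p[0]])
f,o=pickle.load(open("car.pkl","rb")); cv2.imwrite("pics/carz.png",cv2.resize(f["image"][0:200,160:400],None,fx=3,fy=3))
f,o=pickle.load(open("han.pkl","rb")); cv2.imwrite("pics/hanz.png",cv2.resize(f["image"][0:220,50:410],None,fx=2.2,fy=2.2))
E
```

```text
han (90, 45) [201 213 207] [ 45  14 213]
han (172, 48) [207 213 207] [ 60   7 213]
han (108, 127) [202 213 208] [ 44  13 213]
han (176, 127) [211 214 208] [ 75   7 214]
han (120, 195) [204 214 208] [ 48  12 214]
han (190, 90) [219 214 208] [104  13 219]
han (40, 100) [216 213 207] [100  11 216]
han (300, 30) [219 214 208] [104  13 219]
tray (285, 15) [210 210 204] [ 90   7 210]
tray (290, 90) [217 210 205] [108  14 217]
tray (289, 150) [130 138 141] [ 22  20 141]
tray (348, 92) [132 140 144] [ 20  21 144]
tray (320, 60) [216 210 204] [105  14 216]
tray (420, 120) [217 211 205] [105  14 217]
tray (100, 30) [215 209 203] [105  14 215]
tray (124, 60) [202 197 192] [105  13 202]
tray (124, 80) [216 210 204] [105  14 216]
car (308, 12) [69 74 76] [21 23 76]
car (250, 60) [222 217 211] [104  13 222]
car (250, 83) [176 173 170] [105   9 176]
car (345, 60) [123 129 129] [ 30  12 129]
car (120, 120) [222 217 212] [105  11 222]
car (297, 98) [210 218 212] [ 53   9 218]
car (297, 110) [104 108 106] [ 45   9 108]
(381, 188) [139 150 156]
(413, 195) [142 150 157]
(400, 245) [153 159 154]
(271, 217) [184 206 213]
(293, 233) [187 210 216]
(300, 300) [201 216 212]
```

View pics/carz.png

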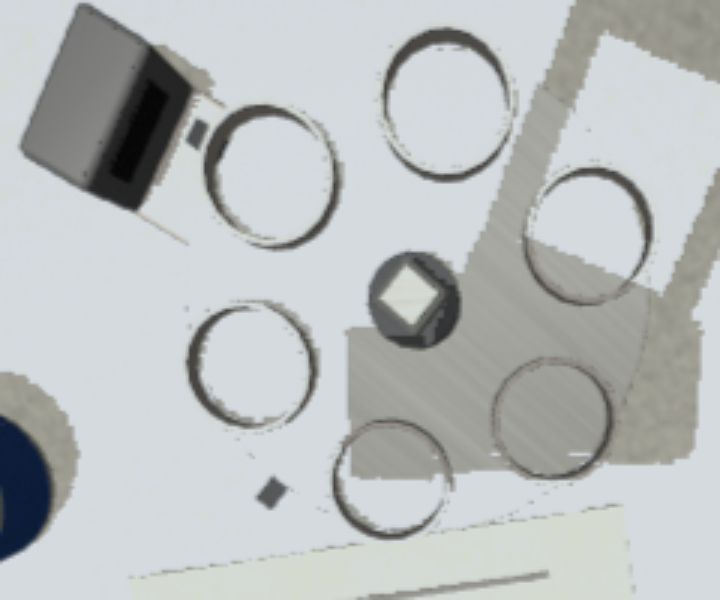

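View pics/hanz.png

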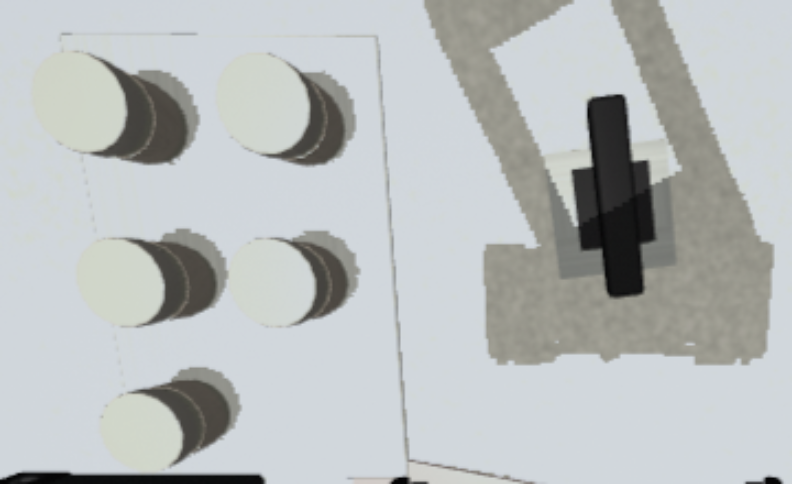

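```bash
cat >> h.py <<'E'
def lids(f,o,z=62,amin=150):
    im=f["image"].astype(int); B,G,Rr=im[...,0],im[...,1],im[...,2]
    m=((G-B>=1)&(G>180)).astype(np.uint8); m[212:]=0
    m=cv2.morphologyEx(m,cv2.MORPH_OPEN,np.ones((3,3),np.uint8))
    cs,_=cv2.findContours(m,cv2.RETR_EXTERNAL,cv2.CHAIN_APPROX_NONE); out=[]
    for c in cs:
        if cv2.contourArea(c)<amin: continue
        c=cv2.convexHull(c)
        W=np.array([ray(f,p,z,o)[:2] for p in c[:,0,:].astype(float)]).astype(np.float32)
        (cx,cy),r=cv2.minEnclosingCircle(W); e=cv2.contourArea(W.reshape(-1,1,2))
        M=cv2.moments(W.reshape(-1,1,2)); M=(M["m10"]/M["m00"],M["m01"]/M["m00"])
        x,y,w,h=cv2.boundingRect(c)
        out.append((M[0],M[1],r,2*np.sqrt(e/np.pi),(x+w//2,y+h//2)))
    return out
E
python3 - <<'E'
from h import *
import pickle
f,o=pickle.load(open("han.pkl","rb"))
for l in lids(f,o): print("lid",np.round(l[:4],1),l[4])
# handle: bar top (z=80), by dark mask
im=f["image"]; m=(im.max(2)<60).astype(np.uint8); m[212:]=0
m2=(im.max(2)<110).astype(np.uint8)
c=max(cv2.findContours(m[:, 250:420].copy(),0,1)[0],key=cv2.contourArea)+np.array([250,0])
print("dark bbox",cv2.boundingRect(c))
# bar corners clicked from crop/2.2+50
s=lambda p:(p[0]/2.2+50,p[1]/2.2)
bar=np.array([ray(f,s(p),80,o)[:2] for p in [(588,98),(626,96),(643,293),(607,297)]])
print("bar top c",bar.mean(0),"len",np.linalg.norm((bar[2]+bar[3]-bar[0]-bar[1])/2),"wid",np.linalg.norm(bar[0]-bar[1]))
d=(bar[2]+bar[3]-bar[0]-bar[1])/2; print("yaw deg",np.degrees(np.arctan2(d[1],d[0])))
pl=np.array([ray(f,s(p),8,o)[:2] for p in [(545,153),(665,140),(677,263),(559,279)]])
print("plate c",pl.mean(0),[np.linalg.norm(pl[i]-pl[i-1]) for i in range(4)], np.degrees(np.arctan2(*(pl[3]-pl[0])[::-1])))
f,o=pickle.load(open("car.pkl","rb"))
s=lambda p:(p[0]/3+160,p[1]/3)
print("shaft top",ray(f,s((409,294)),104,o)[:2],"collar",ray(f,s((415,300)),72,o)[:2])
sc=np.array([ray(f,s(p),104,o)[:2] for p in [(405,262),(442,297),(410,328),(375,294)]])
print(sc.mean(0),[np.linalg.norm(sc[i]-sc[i-1]) for i in range(4)],[np.degrees(np.arctan2(*(sc[i]-sc[i-1])[::-1])) for i in range(4)])
cup=[((446,104),66,78),((272,176),0,0),((253,364),0,0),((392,479),0,0),((553,418),0,0),((588,236),0,0)]
C=np.array([ray(f,s(p[0]),60,o)[:2] for p in cup]); print(np.round(C),"mean",C.mean(0))
for c in C: print(np.round([np.linalg.norm(c-C.mean(0)),np.degrees(np.arctan2(*(c-C.mean(0))[::-1]))],1))
for n,p,z in [("tab",(271,492),45),("post",(198,134),46)]:
    w=ray(f,s(p),z,o)[:2]-C.mean(0); print(n,np.linalg.norm(w),np.degrees(np.arctan2(w[1],w[0])))
E
```

```text
lid [619.  120.2  24.6  47.3] (114, 195)
lid [616.6 706.7  25.7  36.8] (557, 194)
lid [601.2 774.   33.5  22.2] (610, 180)
lid [550.8 707.6  41.6  50. ] (569, 142)
lid [531.9 208.   24.7  45.7] (171, 128)
lid [531.7 124.2  24.7  48.2] (104, 128)
lid [473.3 379.2  16.9  24.6] (308, 80)
lid [466.1 425.4  12.6  20.8] (346, 73)
lid [468.6 707.7  41.6  50.2] (584, 72)
lid [439.1 217.4  24.6  48.4] (169, 47)
lid [437.9 119.7  25.5  49.1] (85, 45)
lid [408.6 707.7  20.2  32.3] (596, 17)
dark bbox (310, 43, 38, 92)
bar top c [489.5705314  405.03958513] len 98.24849539403564 wid 19.12879126208704
yaw deg 6.079977214374166
plate c [489.23815506 405.47660043] [np.float64(76.61955930408463), np.float64(74.61984956913776), np.float64(74.28535352460051), np.float64(77.12868945580523)] 5.796092210874411
shaft top [ 563.03343216 -204.36111667] collar [ 563.47954064 -203.67870249]
[ 563.61485624 -204.79977223] [np.float64(18.731416862015454), np.float64(21.444389065275452), np.float64(19.243211750011582), np.float64(20.69978620823204)] [np.float64(134.59346670131296), np.float64(47.752864387751856), np.float64(-47.560641266001355), np.float64(-133.51377991282587)]
[[ 477. -189.]
 [ 507. -271.]
 [ 593. -285.]
 [ 650. -218.]
 [ 619. -136.]
 [ 534. -121.]] mean [ 563.24577034 -203.20209273]
[ 87.8 170.5]
[  87.8 -129.7]
[ 87.  -70.1]
[87.9 -9.4]
[87.5 50.2]
[ 87.1 109.9]
tab 124.79800596879294 -39.970437434202616
post 130.3109028819555 -126.42354669845265
```

Everything agrees with the given sizes: the lids come out 46–49 mm across, the handle bar 98x19 mm and the shaft axis within 1 mm on three estimates. Rays from the carousel pose give a cross-check. After that I'll pick the first jar from a midway look pose.

```bash
python3 - <<'E'
from h import *
import pickle
f,o=pickle.load(open("car.pkl","rb"))
for l in lids(f,o): print("lid car",np.round(l[:4],1),l[4])
move_to((650,-25,400),down(np.pi/2)); sleep(0.3)
f,o=snap("wrist"); cv2.imwrite("pics/w_mid.png",f["image"]); pickle.dump((f,o),open("mid.pkl","wb")); print(o["t"])
for l in lids(f,o): print("lid mid",np.round(l[:4],1),l[4])
E
```

```text
lid car [ 705.4 -207.8  134.5  130.7] (288, 190)
lid car [696.8 247.   89.1 121.7] (585, 186)
lid car [619.7 122.9  24.5  47.8] (517, 140)
lid car [ 560.1 -207.7   12.    21. ] (296, 98)
lid car [531.6 213.1  24.8  48.4] (591, 77)
lid car [531.  126.8  24.6  48. ] (531, 76)
lid car [447.2 220.2  24.4  37.1] (613, 12)
lid car [446.7 123.8  25.6  37.1] (541, 11)
7.8833
lid mid [ 699.6 -187.1  132.5  119.7] (202, 193)
lid mid [694.1 305.9 142.  135.6] (535, 189)
lid mid [620.2 128.9  24.3  39.4] (418, 147)
lid mid [531.8 212.5  24.8  48. ] (482, 85)
lid mid [529.9 129.8  24.5  43.9] (424, 84)
lid mid [442.2 219.5  24.3  44.1] (497, 16)
lid mid [442.4 125.6  23.6  39.7] (427, 15)
```

View pics/w_mid.png

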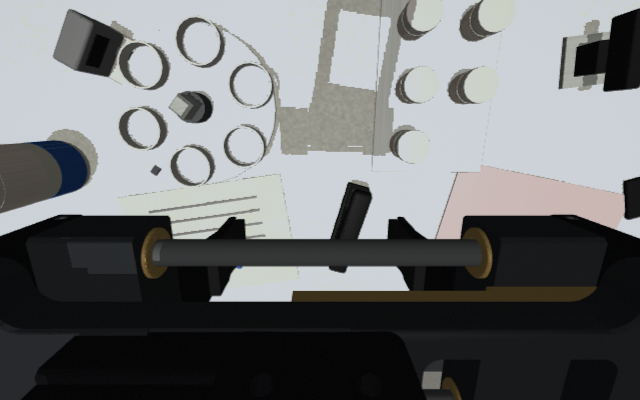

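Both views agree on the jars to about 3 mm, and the half-shadowed blobs in the last one are biased, so I'm taking the mean of the fully lit views. First jar now.

```bash
cat >> h.py <<'E'
AX=np.array([563.3,-203.8])
def cup(deg): return AX+90*np.array([np.cos(np.radians(deg)),np.sin(np.radians(deg))])
YAW=np.radians(45)
def pick(x,y):
    q=down(YAW); grip(74)
    move_to((x,y,190),q); move_straight((x,y,98),feed=120); grip(30)
    o=get_obs(); print("gap",round(o["finger_gap"],1),"t",o["t"])
    move_straight((x,y,245),feed=200)
def place(deg):
    q=down(YAW); x,y=cup(deg)
    move_to((x,y,245),q); move_straight((x,y,150),feed=150); sleep(0.2)
    s=move_straight((x,y,130.5),feed=30,f_stop=6)
    o=get_obs(); print("stop",s,"z",round(o["tcp_pos"][2],1),"F",np.round(o["ft_force"],1),"gap",round(o["finger_gap"],1))
    return o["tcp_pos"][2]
def release():
    o=get_obs(); grip(62); p=o["tcp_pos"]; move_straight((p[0],p[1],250),feed=200)
def look(name):
    move_to((635,-100,400),down(np.pi/2)); sleep(0.2); f,o=snap("wrist"); cv2.imwrite(f"pics/{name}.png",f["image"])
    print("t",o["t"])
    for l in lids(f,o):
        if 410<l[0]<660 and 70<l[1]<270: print("tray",np.round(l[:4],1),l[4])
    for l in lids(f,o,98):
        if np.hypot(*(np.array(l[:2])-AX))<130: print("car",np.round(l[:4],1),l[4])
E
python3 - <<'E'
from h import *
pick(619.5,121.5); z=place(50.2); print(z)
E
```

```text
gap 49.3 t 10.9917
stop True z 134.3 F [-0.  -0.4  3.3] gap 49.2
134.2865831642884
```

The contact height of 134.3 mm matches a jar seated on the cup floor, where I expected 134. Release and look.

```bash
python3 - <<'E'
from h import *
release(); look("l1")
E
```

```text
t 16.6083
tray [531.8 212.3  25.1  48.3] (533, 97)
tray [531.3 126.7  24.6  48. ] (474, 96)
tray [437.8 122.4  24.8  48.4] (480, 24)
tray [437.4 219.2  27.9  49.9] (551, 23)
car [ 678.  -176.7  120.7   85.9] (243, 198)
car [ 563.1 -207.    10.7   19. ] (237, 119)
car [ 517.5 -293.4   16.8   23.3] (167, 82)
```

View pics/l1.png

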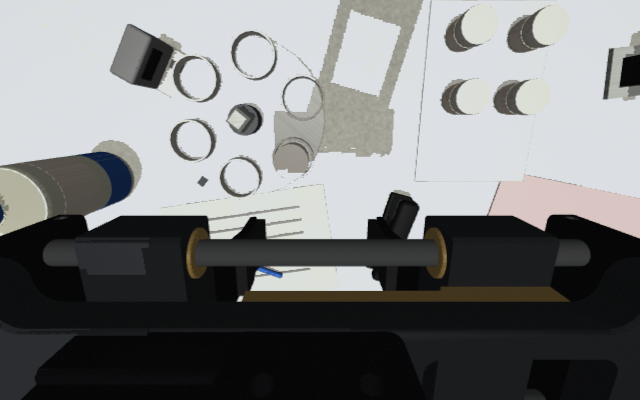

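The first jar sits in its cup at (290,157), and four are left on the tray where I measured them. Now the second and third jars, measuring again before each.

```bash
python3 - <<'E'
from h import *
pick(531.6,125.5); z=place(110.2)
if abs(z-134)<2.5:
    release(); look("l2")
E
```

```text
gap 49.6 t 19.925
stop True z 134.2 F [-0.1  0.6  3.4] gap 49.8
t 25.55
tray [531.8 212.5  25.1  48.4] (533, 97)
tray [437.7 122.5  24.8  48.4] (480, 24)
tray [436.4 218.3  30.4  51.1] (551, 23)
car [ 678.  -176.8  120.3   86.1] (244, 198)
car [ 563.2 -207.    10.4   18.7] (237, 120)
car [ 517.7 -293.6   17.    23.5] (167, 82)
```

```bash
python3 - <<'E'
from h import *
pick(531.8,211); z=place(-9.8)
if abs(z-134)<2.5:
    release(); look("l3")
E
```

```text
gap 49.6 t 29.0833
stop True z 134.3 F [-1.   0.7  4.3] gap 49.6
t 35.4083
tray [437.9 122.5  24.8  48.5] (480, 24)
tray [436.2 218.2  30.5  51.3] (551, 22)
car [ 678.1 -178.3  120.2   87.1] (244, 198)
car [ 563.2 -206.6   10.6   18.9] (238, 119)
car [ 517.6 -292.7   16.8   23.5] (168, 82)
```

View pics/l3.png

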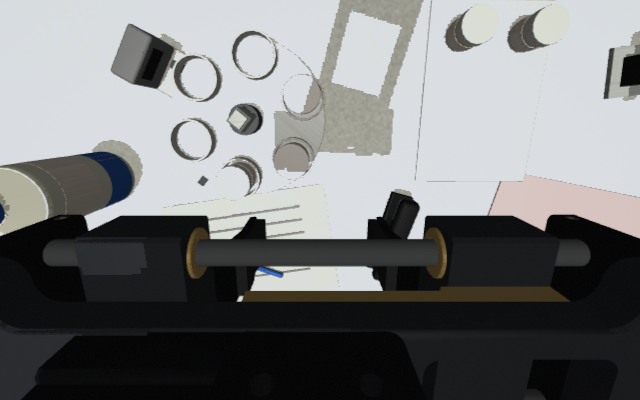

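Three cups are filled and the tab is still at (203,181), so the rotor hasn't moved. Fourth jar.

```bash
python3 - <<'E'
from h import *
pick(438,121.5); z=place(170.2)
if abs(z-134)<2.5:
    release(); look("l4")
E
```

```text
gap 49.3 t 38.85
stop True z 134.2 F [-1.7  0.6  5. ] gap 49.3
t 44.8833
tray [436.1 218.2  30.8  51.7] (551, 22)
car [ 678.5 -178.5  120.5   88. ] (244, 197)
car [ 563.2 -207.    10.6   18.9] (238, 119)
car [ 517.8 -293.2   16.8   23.4] (168, 82)
car [ 463.  -199.    21.1   27.9] (240, 39)
```

```bash
python3 - <<'E'
from h import *
pick(438.5,218); z=place(-69.8)
if abs(z-134)<2.5:
    release(); look("l5")
f,_=snap("scene"); g,_=snap("side")
cv2.imwrite("pics/sc5.png",cv2.resize(f["image"][130:290,120:520],None,fx=2,fy=2)); cv2.imwrite("pics/sd5.png",cv2.resize(g["image"][100:360,160:460],None,fx=2.2,fy=2.2))
E
```

```text
gap 49.8 t 48.55
stop True z 134.3 F [0.2 0.1 2.9] gap 49.4
t 55.325
tray [431.1 207.5  26.6  34.1] (545, 21)
car [ 678.  -181.4  120.9   90.6] (244, 197)
car [ 593.9 -293.6   24.7   44.2] (176, 142)
car [ 563.1 -206.8   10.8   18.9] (238, 119)
car [ 517.7 -292.3   16.6   21.9] (170, 82)
car [ 461.4 -198.9   21.8   25.7] (241, 38)
```

View pics/l5.png

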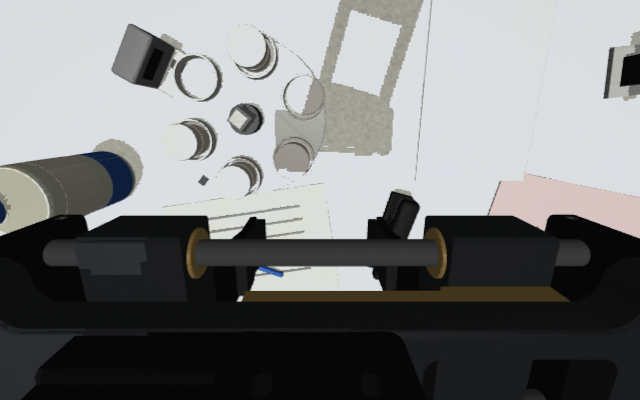

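View pics/sd5.png

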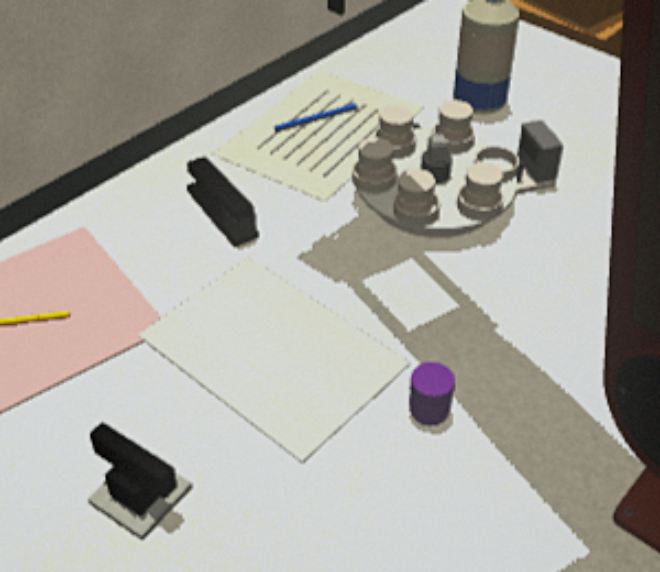

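The side crop shows all five jars upright in cups, the tray empty, and one cup next to the reader still free. Now close views of the shaft and the handle for the fit.

```bash
python3 - <<'E'
from h import *
import pickle
q=down(np.pi/2)
for n,p in [("s2",(645,-204,260)),("h2",(575,405,260))]:
    move_to(p,q); sleep(0.3)
    f,o=snap("wrist"); pickle.dump((f,o),open(n+".pkl","wb")); cv2.imwrite(f"pics/{n}.png",cv2.resize(f["image"][0:215,170:470],None,fx=2.6,fy=2.6)); print(o["t"])
E
```

```text
56.5083
59.05
```

View pics/s2.png

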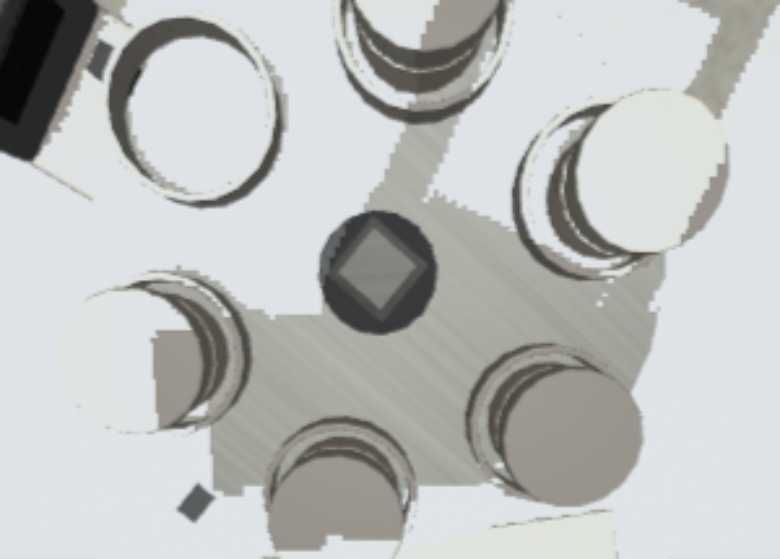

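View pics/h2.png

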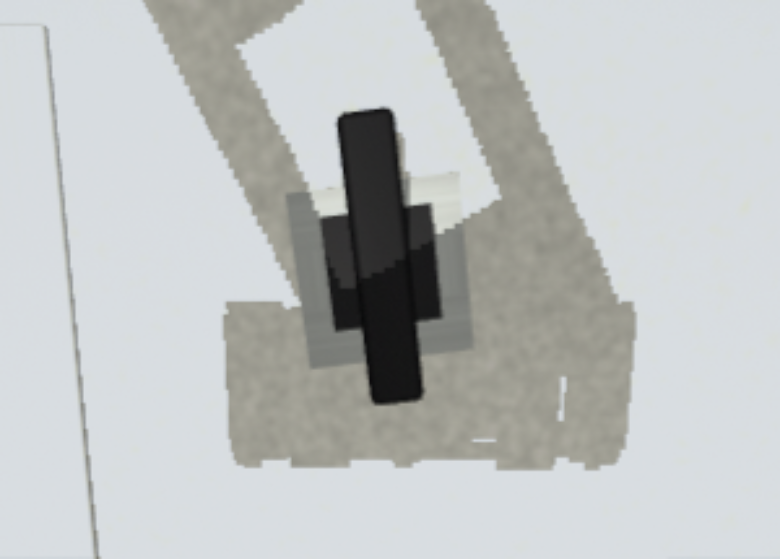

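The shaft top is a square centred at about (379,270) in the crop and the collar ring is centred on it. The bar corners are at (338,114), (394,109), (422,398) and (372,404).

```bash
python3 - <<'E'
from h import *
import pickle
s=lambda p:(p[0]/2.6+170,p[1]/2.6)
f,o=pickle.load(open("s2.pkl","rb"))
def quad(f,o,pts,z):
    P=np.array([ray(f,s(p),z,o)[:2] for p in pts]); e=np.roll(P,-1,0)-P
    a=np.degrees(np.arctan2(e[:,1],e[:,0]))%90
    print(z,"c",np.round(P.mean(0),1),"sides",np.round(np.linalg.norm(e,axis=1),1),"ang mod 90",np.round(a,1)); return P
quad(f,o,[(377,228),(421,269),(382,312),(336,270)],104)
print("collar",ray(f,s((378,272)),72,o)[:2], 58/2.6*np.linalg.norm(ray(f,(320,100),72,o)-ray(f,(321,100),72,o)))
for n,p,z in [("tab",(196,502),45),("post",(101,60),46)]:
    w=ray(f,s(p),z,o)[:2]-AX; print(n,np.linalg.norm(w),np.degrees(np.arctan2(w[1],w[0])))
for p in [(195,112),(342,480),(545,430)]: pass
c=ray(f,s((195,112)),60,o)[:2]-AX; print("cup free",np.linalg.norm(c),np.degrees(np.arctan2(c[1],c[0])))
# automatic: bright-ish square via threshold in collar
sub=f["image"][75:135,285:345]; g=cv2.cvtColor(sub,cv2.COLOR_BGR2GRAY); print(g[28,24:44])
_,m=cv2.threshold(g,0,255,cv2.THRESH_OTSU)
col=cv2.circle(np.zeros_like(g),(int(s((378,272))[0])-285,int(s((378,272))[1])-75),19,255,-1)
vals=g[col>0]; t,_=cv2.threshold(vals,0,255,cv2.THRESH_OTSU); print("thr",t)
m=((g>t)&(col>0)).astype(np.uint8); cs,_=cv2.findContours(m,0,1); c=max(cs,key=cv2.contourArea); r=cv2.minAreaRect(c+np.array([285,75])); print(r); b=cv2.boxPoints(r)
P=np.array([ray(f,p,104,o)[:2] for p in b]); e=np.roll(P,-1,0)-P; print(P.mean(0),np.linalg.norm(e,axis=1),np.degrees(np.arctan2(e[:,1],e[:,0]))%90)
f,o=pickle.load(open("h2.pkl","rb"))
P=quad(f,o,[(338,114),(394,109),(422,398),(372,404)],80); d=P[2]+P[3]-P[0]-P[1]; print("bar",np.degrees(np.arctan2(d[1],d[0])))
quad(f,o,[(287,193),(459,173),(473,348),(311,368)],8)
E
```

```text
104 c [ 563.9 -204.1] sides [19.1 18.6 20.1 18.6] ang mod 90 [48.7 47.  48.6 44. ]
collar [ 563.02649529 -204.49323442] 21.280300937428674
tab 123.86033351831725 -40.284265600887345
post 130.5896869571444 -126.4685376866691
cup free 88.11990349179577 -129.9562710837105
[132 133 132 133 133 133 133 133 133 133 133 134 134 134 133 134 134 134
 133 123]
thr 99.0
((314.6763916015625, 102.71955108642578), (22.62029266357422, 22.670673370361328), 40.91438674926758)
[ 563.06118182 -204.99399573] [18.64628516 18.6835573  18.86804903 18.94559414] [47.38735056 50.78539848 48.21966601 50.07277522]
80 c [489.5 405.2] sides [19.  98.  18.7 98.7] ang mod 90 [4.6 6.3 6.8 6.5]
bar 6.403231331712939
8 c [489.4 405.6] sides [75.6 75.2 75.4 76.2] ang mod 90 [6.1 6.4 6.9 6.6]
```

The refined numbers agree:
- **Axis:** (563.3, -204.4).
- **Shaft faces:** about 49.5°.
- **Handle:** (489.5, 405.3) with the bar at 6.4°, confirmed by both bar and plate.

Now I'll pick it up across the bar.

```bash
python3 - <<'E'
from h import *
q=down(np.radians(96.4)); x,y=489.5,405.3
grip(60); move_to((x,y,200),q); move_straight((x,y,118),feed=100,f_stop=10); grip(5)
o=get_obs(); print(o["finger_gap"],o["tcp_pos"],o["t"])
move_straight((x,y,300),feed=150); print(get_obs()["finger_gap"],get_obs()["ft_force"])
q=down(np.radians(49.7)); move_to((563.3,-204.4,290),q); move_straight((563.3,-204.4,232),feed=80); sleep(.3)
o=get_obs(); print(o["finger_gap"],o["tcp_pos"],np.round(o["ft_force"],1),np.round(o["moment"],2),o["t"])
for n in("scene","side"):
    f,_=snap(n); c=f["image"][90:270,150:350] if n=="scene" else f["image"][60:240,280:460]
    cv2.imwrite(f"pics/fit_{n}.png",cv2.resize(c,None,fx=3.2,fy=3.2,interpolation=cv2.INTER_CUBIC))
E
```

```text
19.48103901172115 [489.50345087 405.1445623  117.97895195] 61.625
19.806430750608765 [-0.20200462  0.87157957 -3.92194476]
19.602077344605735 [ 563.50781024 -204.53674893  232.54373235] [ 0.1  0.5 -2.5] [ 0.03 -0.14  0.  ] 66.3667
```

View pics/fit_side.png

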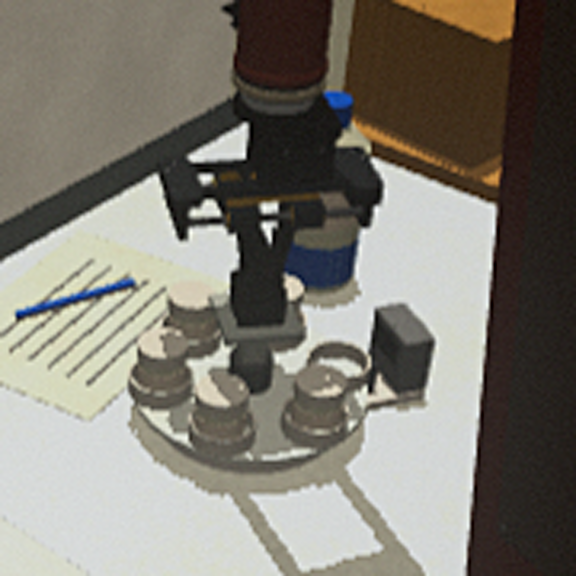

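View pics/fit_scene.png

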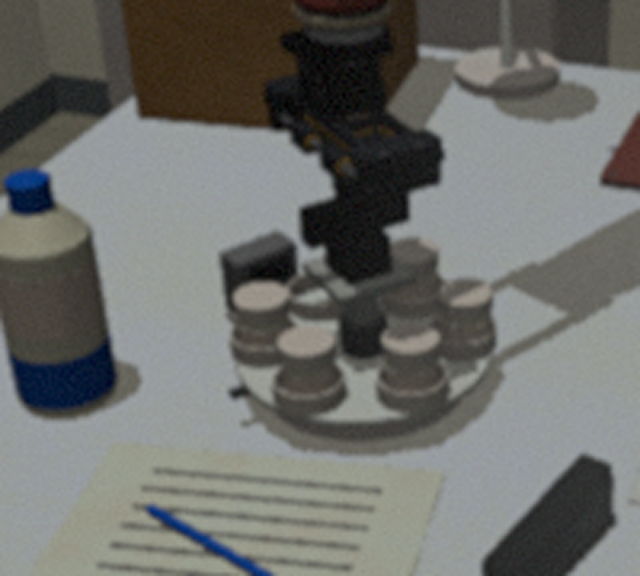

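Both crops show the handle level over the shaft and jars undisturbed. Lowering under a force guard.

```bash
python3 - <<'E'
from h import *
s=move_straight((563.3,-204.4,187.5),feed=25,f_stop=15)
o=get_obs(); print(s,np.round(o["tcp_pos"],2),round(o["finger_gap"],1),np.round(o["ft_force"],1),np.round(o["moment"],2),o["t"])
E
```

```text
True [ 563.27 -204.41  189.94] 19.4 [-2.   1.1  4.2] [ 0.09  0.06 -0.05] 68.1167
```

It stopped at TCP z 189.9, which puts the handle's underside at 72 mm, on the collar. Now turn clockwise with the last joint alone, in small steps near the end while watching the moment.

```bash
python3 - <<'E'
from h import *
s=move_straight((563.3,-204.4,188.5),feed=15,f_stop=12); o=get_obs(); print(s,np.round(o["tcp_pos"],2),np.round(o["ft_force"],1))
q0=np.array(o["qpos"])
for k in [0.2,0.5,0.9,1.3,1.5]:
    q=q0.copy(); q[5]+=k; move_j(q); o=get_obs(); print(k,np.round(o["qpos"][5]-q0[5],3),"Mz",round(o["moment"][2],2),"F",np.round(o["ft_force"],1),"z",round(o["tcp_pos"][2],1),o["t"])
k=1.5; sleep(.2); m0=get_obs()["moment"][2]
while k<1.78:
    k+=0.02; q=q0.copy(); q[5]+=k; move_j(q); sleep(.1); o=get_obs()
    print(round(k,2),np.round(o["qpos"][5]-q0[5],3),"Mz",round(o["moment"][2],2),"gap",round(o["finger_gap"],1))
    if abs(o["moment"][2]-m0)>0.8: break
print(o["t"])
for n in("scene","side"):
    f,_=snap(n); c=f["image"][90:270,150:350] if n=="scene" else f["image"][60:240,280:460]
    cv2.imwrite(f"pics/turn_{n}.png",cv2.resize(c,None,fx=3.2,fy=3.2,interpolation=cv2.INTER_CUBIC))
E
```

```text
False [ 563.83 -204.69  189.94] [-2.3  1.2  5.7]
0.2 0.196 Mz -0.13 F [2.2 1.4 0.2] z 190.0 68.675
0.5 0.494 Mz -0.08 F [ 3.4  2.9 -1.4] z 190.0 69.0667
0.9 0.894 Mz -0.05 F [ 4.3  2.9 -1. ] z 190.0 69.5333
1.3 1.293 Mz -0.11 F [ 4.9  3.2 -2.4] z 190.1 70.0
1.5 1.493 Mz -0.01 F [ 7.9  2.7 -3. ] z 190.3 70.3083
1.52 1.513 Mz 0.16 gap 19.4
1.54 1.532 Mz 0.27 gap 20.0
1.56 1.552 Mz 0.49 gap 19.6
1.58 1.571 Mz 0.82 gap 20.2
71.9083
```

View pics/turn_side.png

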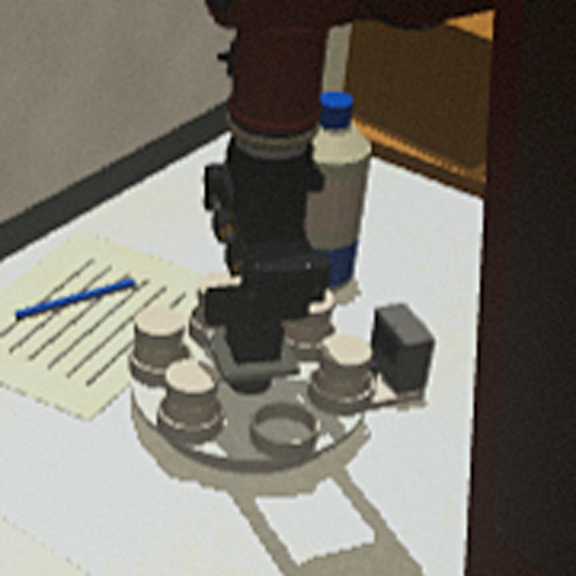

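View pics/turn_scene.png

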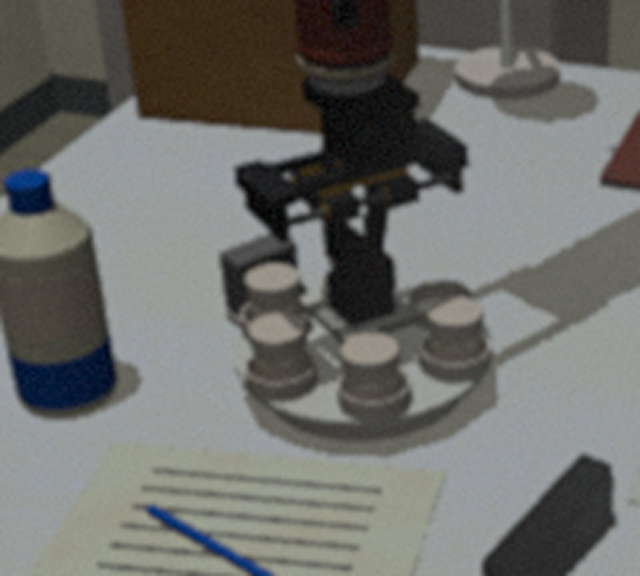

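The rotor has turned and the moment climbs steadily from 1.5 rad of travel, so it looks to be on the stop. I'll push a little harder to confirm, unload the twist, let go, and look from above.

```bash
python3 - <<'E'
from h import *
import pickle
o=get_obs(); q=np.array(o["qpos"]); q[5]+=0.008; base=q[5]
for k in [0.03,0.06,0.09]:
    q[5]=base+k; move_j(q); sleep(.15); o=get_obs(); print(k,round(o["moment"][2],2),np.round(o["ft_force"],1))
    if abs(o["moment"][2])>2.2: break
while get_obs()["moment"][2]>0.2:
    q[5]-=0.015; move_j(q); sleep(.05)
o=get_obs(); print("unload",q[5]-base,round(o["moment"][2],2))
grip(45); p=get_obs()["tcp_pos"]; move_straight((p[0],p[1],p[2]+110),feed=120)
o=get_obs();print(o["t"])
move_to((645,-204,330),down(np.pi/2)); sleep(.3); f,o=snap("wrist"); pickle.dump((f,o),open("e1.pkl","wb"))
cv2.imwrite("pics/e1.png",cv2.resize(f["image"][0:215,170:470],None,fx=2.6,fy=2.6))
E
```

```text
0.03 0.86 [ 3.4  1.6 -2. ]
0.06 0.98 [ 2.6  0.2 -1.9]
0.09 0.95 [ 2.6 -1.5 -0.4]
unload 0.029999999999999943 0.07
76.2083
```

View pics/e1.png

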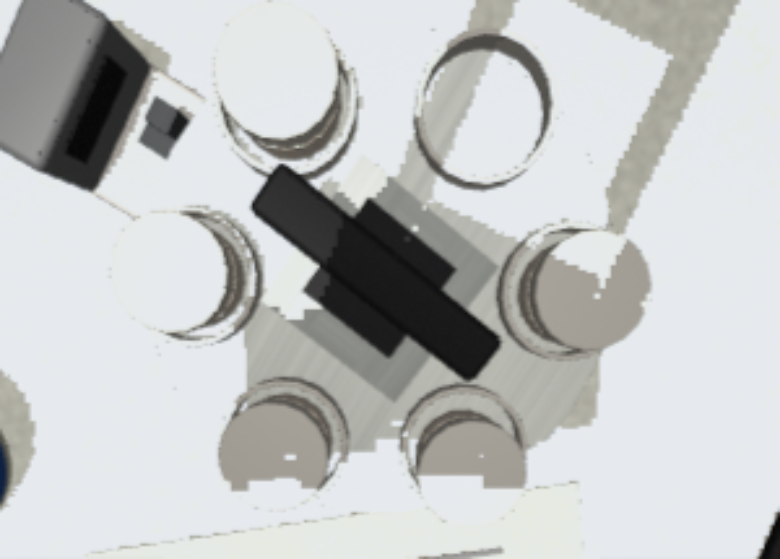

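The handle is seated and five cups are full. At about (165,125) two dark squares, post and tab, seem to touch. I'll zoom in and compare the rotor's turn.

```bash
python3 - <<'E'
from h import *
import pickle
f,o=pickle.load(open("e1.pkl","rb"))
cv2.imwrite("pics/e1z.png",cv2.resize(f["image"][20:80,200:280],None,fx=10,fy=10,interpolation=cv2.INTER_NEAREST))
s=lambda p:(p[0]/2.6+170,p[1]/2.6)
A=np.array([563.3,-204.4])
c=ray(f,s((484,111)),60,o)[:2]-A; print("free cup",np.linalg.norm(c),np.degrees(np.arctan2(c[1],c[0])))
P=np.array([ray(f,s(p),152,o)[:2] for p in [(282,165),(500,344),(473,380),(251,205)]]); print("bar",P.mean(0),[np.linalg.norm(P[i]-P[i-1]) for i in range(4)])
d=P[1]+P[2]-P[0]-P[3]; print(np.degrees(np.arctan2(d[1],d[0])))
Q=np.array([ray(f,s(p),80,o)[:2] for p in [(394,401),(497,269)]]); d=Q[1]-Q[0];print("plate side",np.linalg.norm(d),np.degrees(np.arctan2(d[1],d[0])))
E
```

```text
free cup 88.32279755929007 147.80164602000423
bar [ 563.65088384 -204.27956769] [np.float64(16.95582031196486), np.float64(97.39242868562032), np.float64(15.936878668888655), np.float64(98.86948168163666)]
52.37717355404852
plate side 74.43525788801173 142.13531785472048
```

View pics/e1z.png

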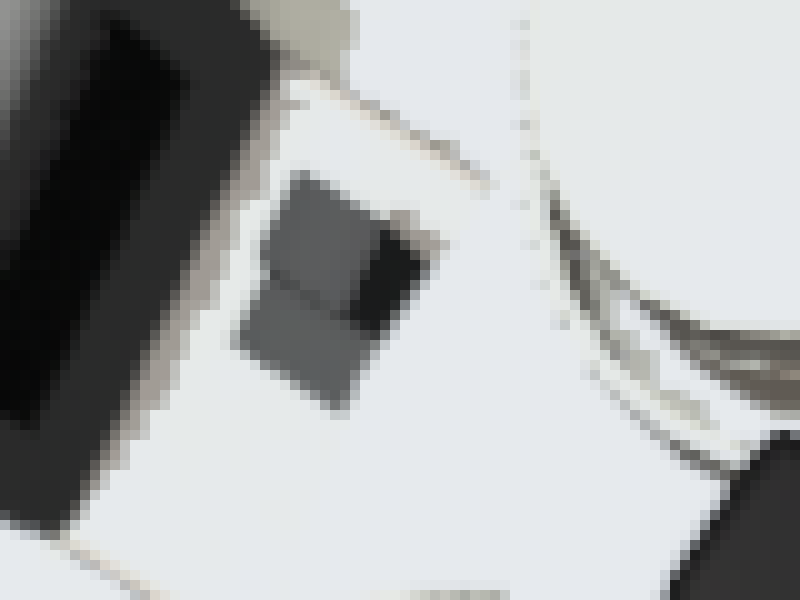

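Tab and post touch with no gap showing. The rotor turned 82.2° by the free cup (-130° to 148°), which equals the initial 86.2° between centres less about 4° for the tab and post widths. The moment rose to 0.95 N m and levelled off, so the pads were slipping against a hard stop. Last check: press lightly on top of the bar with closed fingers. If the handle is home, contact should come at TCP z 222.

```bash
python3 - <<'E'
from h import *
import pickle
grip(0); move_to((563.3,-204.4,260),down(np.radians(52.2))); move_straight((563.3,-204.4,232),feed=80); sleep(.3)
s=move_straight((563.3,-204.4,217),feed=15,f_stop=12); o=get_obs(); print(s,np.round(o["tcp_pos"],2),np.round(o["ft_force"],1))
move_straight((563.3,-204.4,330),feed=120); grip(80)
move_to((645,-204,330),down(np.pi/2)); sleep(.3); f,o=snap("wrist"); cv2.imwrite("pics/e2.png",cv2.resize(f["image"][0:215,170:470],None,fx=2.6,fy=2.6))
move_to((500,150,400),down(np.pi/2)); sleep(.3); print(get_obs()["t"])
for n in("scene","side"):
    f,_=snap(n); cv2.imwrite(f"pics/end_{n}.png",f["image"])
    c=f["image"][120:290,120:370] if n=="scene" else f["image"][60:240,260:460]
    cv2.imwrite(f"pics/endz_{n}.png",cv2.resize(c,None,fx=3,fy=3,interpolation=cv2.INTER_CUBIC))
E
```

```text
True [ 563.44 -204.46  222.09] [-0.7 -0.   3.8]
86.8583
```

View pics/e2.png

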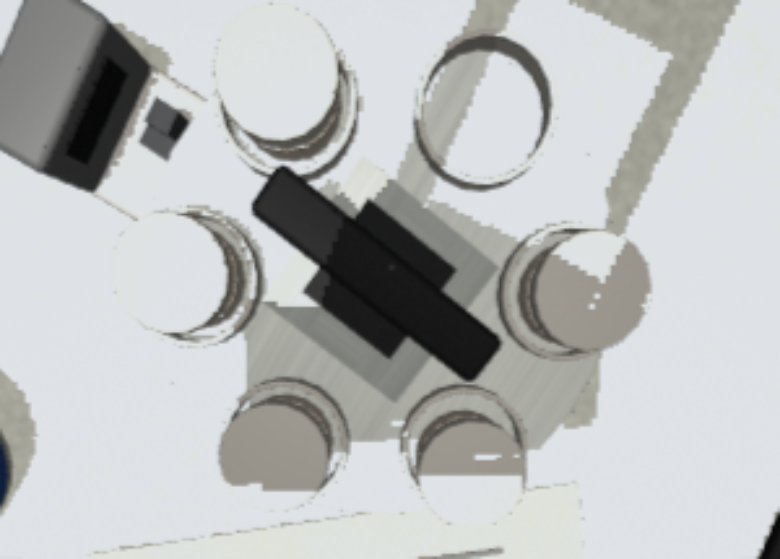

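View pics/endz_scene.png

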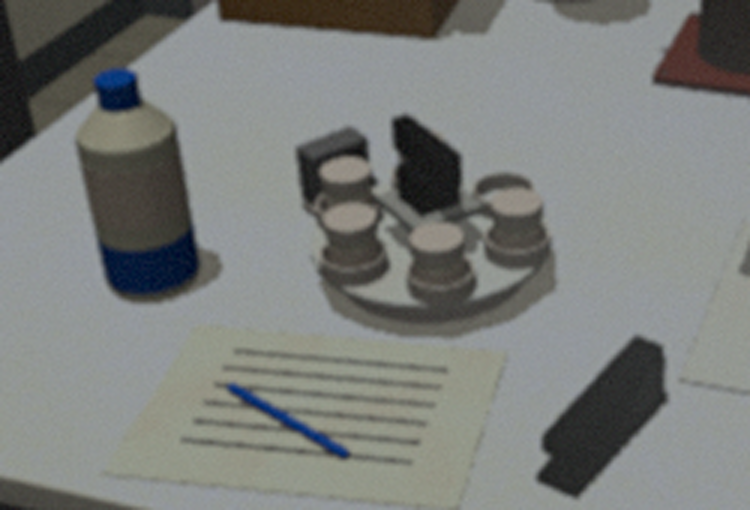

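View pics/end_side.png

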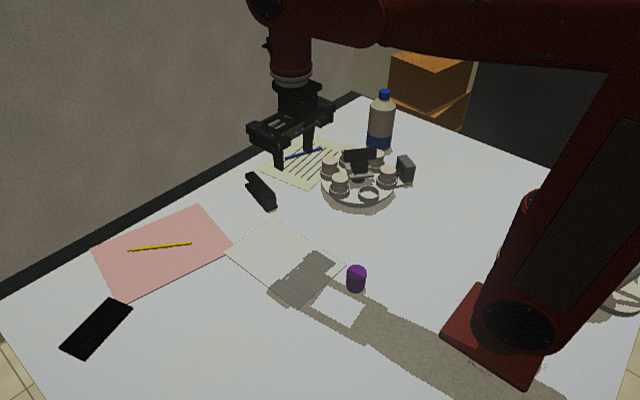

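The end views show the handle level, the tab on the post at (165,125), and five upright jars. Bottle, stapler and purple jar haven't moved. The bar top was met at TCP z 222.1, so the handle is fully home. Handing in.

```bash
python3 - <<'E'
from cell import *
finish_job(); print(get_obs()["t"])
E
```

```text
the job is handed in; nothing more can be done
the job is handed in; nothing more can be done
```

I put all five jars from the tray upright into cups, pushed the T-handle home on the shaft, turned the carousel clockwise to its stop, let go and handed the job in. The clock read about 87 s at the last check.

**What the last checks showed:**
- **Jars:** each jar touched the cup floor within 0.3 mm of the expected height, and the final views show all five upright.
- **Handle:** the bar top was met at 222.1 mm on the tool (222 expected), so it sits on the collar.
- **Stop:** the tab is against the post with no gap visible from above, and the turning moment rose from about 0.1 to 0.95 N m.
- **Bystanders:** the bottle, stapler and purple jar are where they started.

**What did not match:**
- **Angle turned:** the rotor turned about 1.43 rad rather than 1.6. That matches the starting gap between tab and post, so I take it that it started at about 0.16 rad.
- **Pad slip:** while pushing against the stop, the pads seem to have slipped slightly on the bar, as the moment levelled off.
- **Handle angle:** the handle rests about 5° clockwise of the shaft, which is about the play in the bore.
- **Cup radius:** I measured the cups at 88 mm from the axis, not the given 90 mm. I placed by the given 90 mm and all five seated.

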